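Hold the filter clip open at its index

TASK

Unlock the filter clip by pulling its lock knob fully out until it clicks, then pull the spring-loaded jaw back by its upright handle until the pointer on the jaw stands opposite the middle of the small index block on the clip's edge, so that the polarizer can be lifted out by someone else. Finish while still holding the jaw there by the handle: do not let go, and leave the lock knob out. Leave the polarizer resting in the clip and do not disturb the lens tubes, the step-up ring or the blower.

Things in the scene. Friction and masses are not known exactly. Their poses are not given: they have to be found in the camera images.
- clip: Filter clip fixed to the shelf: grey plastic base plate 12 mm thick, spanning x -107 to +107 and y -66 to +85 mm of its origin (at shelf height). Its own -x axis points roughly towards the robot: the way the jaw is pulled. Lock knob on its -y side, index block on its +y edge. An aluminium lock bracket (26 x 16 mm, top 60 mm above the shelf) stands at x -40, y -58 mm.
- knob (a point): Centre of the lock knob's head: a black cylinder 26 mm across, 20 mm long, axis level along the clip's y, 45 mm above the shelf, off the plate's side (at x -40, y -95 mm of the clip when home); free shelf under and beside it. An 8 mm rod joins it to the bracket. Pinch the head from above, fingers closing along the clip's x, and pull to the clip's -y. The point moves with it.
- lock (a joint): Lock knob travel in m: 0 home (locked) to 0.018 fully out along the clip's -y axis (a click detent of about 5 N midway, about 1 N friction elsewhere; it stays out when let go). While it is home its pin blocks the jaw.
- handle (a point): Point on the jaw's handle, 80 mm above the shelf. The handle is an upright black bar, 14 mm along the clip's x, 30 mm along its y, standing free from 34 to 96 mm above the shelf (at x -18, y 0 mm of the clip when shut). Pinch from above, fingers closing along the clip's x, fingertips higher than 40 mm. The point moves with the jaw.
- jaw (a joint): Jaw opening in m: 0 shut to 0.050 at its stop, along the clip's -x axis. A spring always pulls it shut: about 5 N at 0, plus 120 N/m, so about 10 N at 0.045. With the lock home it moves only about 1.5 mm.
- pointer (a point): Tip of the flat black pointer (10 mm wide, end tapering to the tip, 21 mm above the shelf) that sticks out from the jaw on the clip's +y side; it moves with the jaw along the clip's x axis.
- index_mid (a point): Middle of the index block: black, 10 mm along the clip's x, 14 mm along its y, 20 mm tall, fixed on the clip's +y edge, 22 to 44 mm towards -x from where the pointer rests with the jaw shut (it differs each time). The point is 21 mm above the shelf, axes parallel to the clip's. The pointer passes beside it with 4 mm to spare.
- polarizer: Circular polarizer, 75 mm across and 8 mm thick, black rim with glass, lying flat and loose on the clip's round seat (origin at its underside centre, 26 mm above the shelf, at x 45, y 0 mm of the clip).
- tube_tall: Bystander: aluminium lens tube standing upright, 60 mm across, 95 mm tall, origin at its foot.
- tube_short: Bystander: aluminium lens tube standing upright, 68 mm across, 60 mm tall, origin at its foot.
- step_ring: Bystander: stainless step-up ring lying flat, 82 mm across, 7 mm thick, origin at its underside centre.
- blower: Bystander: green silicone blower lying on its side, 60 mm thick, about 120 mm long along its x axis, origin under it at shelf height.
Things that resemble listed ones, but are neither listed nor needed, are in the scene too. Leave any brown or turquoise look-alike of the polarizer alone.

How it is judged:
On the way:
1. the lock knob is pulled out past its click while the jaw is still shut (value of joint lock above 0.014 m and value of joint jaw below 0.006 m), for 0.2 s.
At the end, for the whole second after the job is handed in: The fingers still hold the jaw (more than 3 N on it), at rest with its pointer tip within 5 mm of the index block's middle along the slide, the lock knob at least 14 mm out, the polarizer flat on its seat within 10 mm of its place, and the bystanders within 20 mm of where they began (x of pointer in the frame of index_mid between -0.005 and 0.005 m and velocity of joint jaw between -0.01 and 0.01 m/s and contact force between the fingers and jaw above 3 N and value of joint lock above 0.014 m and z of polarizer in the frame of clip between 0.022 and 0.03 m and x of polarizer in the frame of clip between 0.035 and 0.055 m and y of polarizer in the frame of clip between -0.01 and 0.01 m and distance of each of tube_tall, tube_short, step_ring, blower from where it was at the start of the episode below 0.02 m); the arm keeps its last pose, push and grip.
It fails at once if a lens tube, the step-up ring or the blower is disturbed (shifted 20 mm or a tube tipped) (distance of any of tube_tall, tube_short, step_ring, blower from where it was at the start of the episode above 0.02 m or angle between any of tube_tall, tube_short's own z axis and vertical above 0.3 rad).
It fails at once if the polarizer is knocked from its seat (distance of polarizer from where it was at the start of the episode above 0.015 m).
It also fails if it takes over 40 s, if anything falls off the work surface, if the arm or the gripper's body presses on something with over 40 N, if the wrist force passes 120 N, or if a joint passes its speed limit or range.

ROBOT

A 6-joint arm with a two-finger parallel gripper is mounted at the origin on the work surface. World frame = base frame: x ahead of the robot, y to its left, z up, the work surface at z = 0. Lengths are in m, angles in rad, forces in N, time in s.
With the tool pointing down it reaches from about 0.3 to 0.85 m from the base axis. Payload 4.2 kg.
Tool frame: the origin (TCP) lies at the very end of the fingers, on their centre line; the grasp point (between the pads) lies 19 mm behind it; z points along the fingers, y is the line along which they close (so a half turn about z gives the same grasp; the last joint's range is limited). The gripper opens to 91 mm and grips with 3 to 60 N. Pads are 32 mm wide; open, the fingers measure 118 mm over their backs; the gripper's body (76 mm by 178 mm) begins 60 mm behind the grasp point.
Start: joints at [1.187, 0.32, 1.565, -0, 1.257, -0.02], TCP at [0.205, 0.537, 0.214] pointing down, gripper open.
Joint ranges: [-3.11, 3.11], [-0.84, 2.01], [0.21, 2.61], [-1.34, 4.49], [0.05, 2.63], [-2.56, 2.56]. Speed limits (rad/s): [2.57, 2.57, 3.14, 3.14, 3.14, 3.14].

INTERFACE

Orientations are given as [roll, pitch, yaw] about the fixed x, y, z axes, in that order (R = Rz(yaw) Ry(pitch) Rx(roll)).
In Python, from cell import goto, movel, set_joints, grip, hold, ik, get_obs, camera, camera_model, IKError, finish_job, masks_of gives the robot as it stands. The module is installed in compiled form; this text tells all that it offers. Calls block until the motion is done:
- goto(position, orientation): joint-space move of the TCP to a pose.
- movel(position, frame=None, rate=0.15): straight line of the TCP; frame=None keeps the orientation; rate is the mean speed in m/s.
- set_joints(angles): joint-space move.
- grip(opening, newtons=None): finger opening in m; newtons is the grip in N (None keeps the last); returns when the fingers have stopped.
- hold(seconds).
- ik(position, orientation): joint angles nearest the present ones, or None.
- get_obs(): the state.
- camera(name): name is "scene" or "top"; returns the picture (400x640x3 uint8, blue, green, red); there is no depth.
- camera_model(name): a dict with "camera_matrix" (3x3 intrinsics, pixels), "origin" and "orientation" of the camera in the world. Camera axes: x right, y up, looking along -z (the intrinsics and any distortion apply to the point x, -y, -z); pixel columns grow to the right and rows downward; lengths in m; the calibration is good to about 2 mm. A picture is of the moment at which its call begins. camera_model takes no time and is no camera call.
A pose or a line that the arm cannot do raises IKError and nothing moves.
- finish_job(): hands the job in; it is judged then, once.
Trained networks look in the newest picture that a camera, given by its name, has taken for a name from the list of things; names that differ only in an ending like _2 or _b are one class to them, and where a whole thing is asked for, a point or a joint stands for the part that bears it (a point fixed in the world has none). Each returns a list of dicts, best first, with "p" (0 to 1); they miss things now and then, are a little off and sometimes report something else, mostly with a low value. They report only what shows in the picture. A call takes as long as a camera call. They do not tell look-alikes from the thing itself.
- masks_of(camera, thing): "pixels" (400x640 bool, what is visible of it) and "centre" ([column, row] in pixels, amid what is visible of it).
The state is a dict: "t": time; "joint_positions": joint angles; "joint_velocities": joint speeds; "joint_efforts": joint torques, N m; "eef_pos": TCP position; "orientation": TCP orientation; "contact_force": force on the tool from outside, world axes, zero at the start; "ft_torque": the same for the moment, N m; "opening": finger opening in m; "grip_force": force on a finger pad.
Only numpy, scipy, OpenCV 4.12 (cv2) and the standard library are available. Lean on these libraries where they do the work, as an engineer would, in place of code of your own. Each camera call takes 0.05 s, during which the arm holds its last target. There are 200 camera calls.

## Working session

There is one attempt and no reset: what is moved stays moved. The work goes in short steps, each a Python script; the robot and the scene stay as the last script left them, time stands still between calls to the robot, and variables do not carry over. Pictures are saved under pics/ and viewed, at most 10 in all, crops included, and the job is handed in when it is done.

```bash
mkdir -p pics
python3 - <<'E'
from cell import *
import cv2,numpy as np
for c in("top","scene"):
    im=camera(c); cv2.imwrite(f"pics/{c}0.png",im)
    m=camera_model(c); print(c,m)
    for t in("clip","knob","handle","pointer","index_mid","polarizer","tube_tall","tube_short","step_ring","blower"):
        try:print(t,[(round(d["p"],2),np.round(d["centre"]).tolist(),int(d["pixels"].sum())) for d in masks_of(c,t)][:4])
        except Exception as e:print(t,e)
print(get_obs())
E
```

```text
top {'camera_matrix': array([[393.15990025,   0.        , 320.97478327],
       [  0.        , 393.15990025, 200.34273675],
       [  0.        ,   0.        ,   1.        ]]), 'origin': array([ 0.42185375, -0.02623835,  1.04123   ]), 'orientation': array([ 0.2521625 , -0.00557063, -1.58476759])}
clip [(0.93, [302.0, 243.0], 4145)]
knob [(0.65, [338.0, 235.0], 148)]
handle [(0.65, [304.0, 235.0], 518)]
pointer [(0.89, [309.0, 236.0], 516)]
index_mid []
polarizer [(0.95, [293.0, 222.0], 638), (0.83, [303.0, 159.0], 536), (0.74, [264.0, 166.0], 565)]
tube_tall [(0.9, [166.0, 274.0], 751), (0.72, [453.0, 270.0], 749)]
tube_short [(0.79, [454.0, 270.0], 750), (0.63, [340.0, 234.0], 122)]
step_ring [(0.65, [165.0, 204.0], 240)]
blower [(0.85, [461.0, 191.0], 807)]
scene {'camera_matrix': array([[388.84025256,   0.        , 314.31287012],
       [  0.        , 388.84025256, 207.38015231],
       [  0.        ,   0.        ,   1.        ]]), 'origin': array([1.17634772, 0.5183194 , 0.77976684]), 'orientation': array([ 0.82185066, -0.00628847,  2.35478866])}
clip [(0.64, [336.0, 221.0], 2759
[... 411 characters left out ...]
't': 1.1, 'joint_positions': array([ 1.18701503e+00,  3.19605634e-01,  1.56450991e+00,  1.42389116e-05,
        1.25744869e+00, -2.00364341e-02]), 'joint_velocities': array([-0.00100245,  0.00098718,  0.00069877, -0.00127872, -0.00064015,
        0.00032597]), 'joint_efforts': array([-5.06636934e-04, -4.12363458e+01, -2.32221794e+01,  7.26104155e-02,
        3.77779570e-02, -4.86620536e-06]), 'eef_pos': array([0.20458433, 0.5373683 , 0.21396885]), 'orientation': array([ 3.14156397e+00, -1.29735295e-05,  2.77784340e+00]), 'contact_force': array([0.24398339, 1.18188979, 0.79018712]), 'ft_torque': array([-0.00540478,  0.03353793,  0.01304869]), 'grip_force': 0.0, 'opening': 0.09138387220772214}
```

View pics/top0.png

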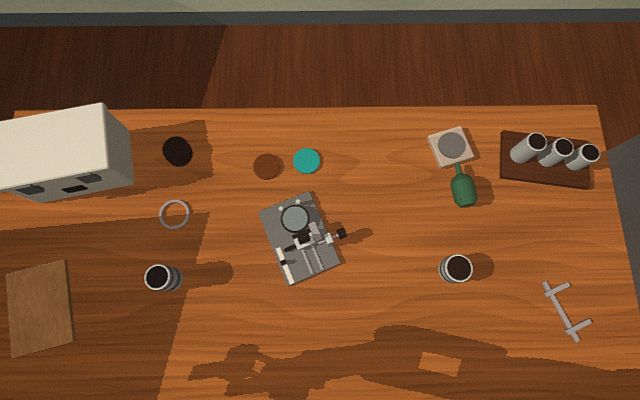

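View pics/scene0.png

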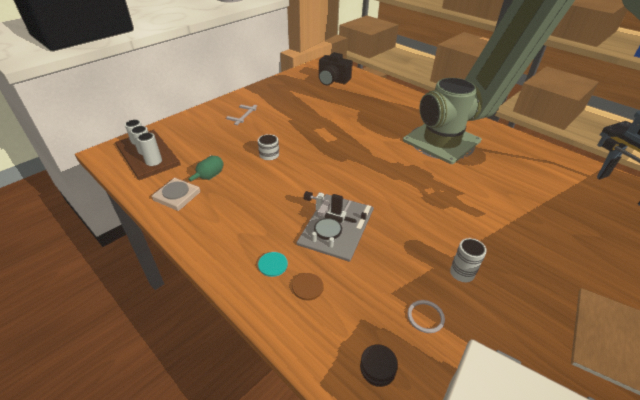

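Top view: the clip is around (302,240), with the knob at (341,233). The seated polarizer is at (294,217). The brown (267,166) and turquoise (306,160) discs and the black disc (177,151) lie loose on the table, so they are look-alikes. The disc on the clip is the one meant. I'll confirm this in enlarged crops.

Run:
```python
import cv2
a=cv2.imread("pics/top0.png")[188:290,250:355]
b=cv2.imread("pics/scene0.png")[185:260,290:380]
for n,im,s,x0,y0 in(("ct",a,5.8,250,188),("cs",b,8,290,185)):
    o=cv2.resize(im,None,fx=s,fy=s,interpolation=cv2.INTER_CUBIC)
    o=cv2.convertScaleAbs(o,alpha=1.5,beta=15)
    for k in range(10,im.shape[1],10):
        cv2.putText(o,str(x0+k),(int(k*s)-10,10),0,.35,(255,255,0),1);cv2.line(o,(int((k+.5)*s),12),(int((k+.5)*s),20),(0,255,255),1)
    for k in range(10,im.shape[0],10):
        cv2.putText(o,str(y0+k),(0,int((k+.5)*s)+4),0,.35,(255,255,0),1);cv2.line(o,(24,int((k+.5)*s)),(32,int((k+.5)*s)),(0,255,255),1)
    cv2.imwrite(f"pics/{n}.png",o);print(o.shape)
```

```text
(592, 609, 3)
(600, 720, 3)
```

View pics/ct.png

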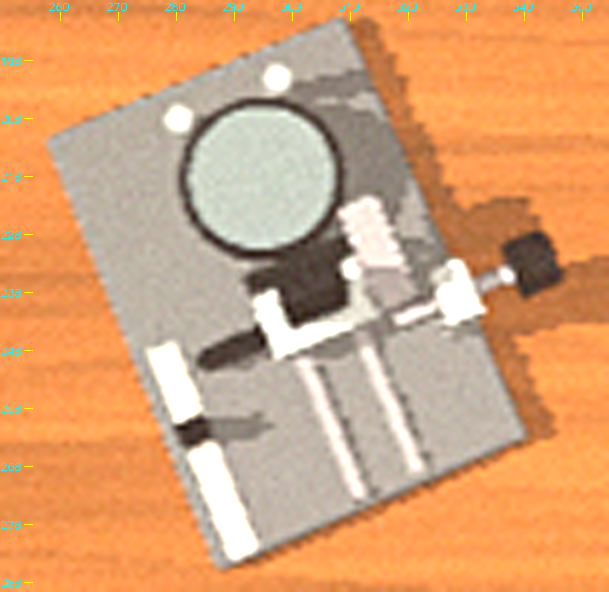

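View pics/cs.png

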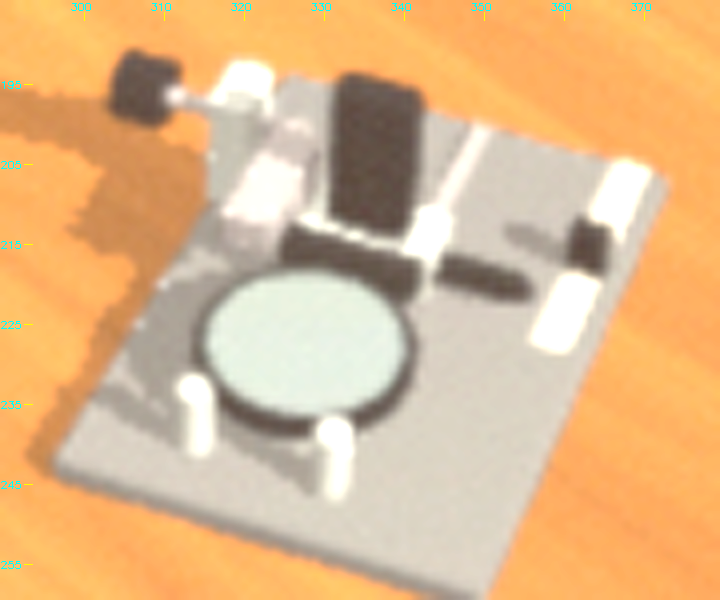

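The crops show the black-rimmed disc with glass seated in the clip at top (294,217), which is the polarizer. The handle is the tall black bar at scene (336,204). In the top view the pointer tip is at about (284,249) and the index block at (283,262). Next I fit the clip pose from the plate corners.

```bash
cat > h.py <<'E'
import numpy as np
from cell import *
from scipy.spatial.transform import Rotation as R
from scipy.optimize import least_squares
M={c:camera_model(c) for c in("top","scene")}
def proj(c,P):
    m=M[c]; q=(np.atleast_2d(P)-m["origin"])@R.from_euler("xyz",m["orientation"]).as_matrix()
    q=q*[1,-1,-1]; u=q@m["camera_matrix"].T; return u[:,:2]/u[:,2:]
def ray(c,uv,z):
    m=M[c]; d=np.linalg.inv(m["camera_matrix"])@[uv[0],uv[1],1]; d=R.from_euler("xyz",m["orientation"]).as_matrix()@(d*[1,-1,-1])
    return m["origin"]+d*(z-m["origin"][2])/d[2]
def world(p,L):
    L=np.atleast_2d(L); c,s=np.cos(p[2]),np.sin(p[2])
    return np.c_[p[0]+c*L[:,0]-s*L[:,1],p[1]+s*L[:,0]+c*L[:,1],L[:,2]]
def local(p,W):
    c,s=np.cos(p[2]),np.sin(p[2]); d=W[:2]-p[:2]; return np.array([c*d[0]+s*d[1],-s*d[0]+c*d[1],W[2]])
ct=lambda X,Y:np.array([250+X/5.8-.5,188+Y/5.8-.5])
cs=lambda X,Y:np.array([290+X/8-.5,185+Y/8-.5])
E
python3 - <<'E'
from h import *
C=np.array([[.107,.085,.012],[.107,-.066,.012],[-.107,-.066,.012],[-.107,.085,.012]])
T=np.array([ct(48,140),ct(347,18),ct(527,437),ct(220,568)])
S=np.array([cs(490,598),cs(58,460),cs(290,75),cs(672,180)])
fits={}
for n,cams in(("top",{"top":T}),("scene",{"scene":S}),("both",{"top":T,"scene":S})):
    r=least_squares(lambda p:np.concatenate([(proj(c,world(p,C))-v).ravel() for c,v in cams.items()]),[.45,0,0])
    fits[n]=r.x; print(n,r.x.round(4),np.abs(r.fun).max().round(2))
for c,f,pts in(("top",ct,dict(knob=((531,265),.052),tip=((199,361),.021),idx=((194,431),.028),pol=((262,178),.034))),
             ("scene",cs,dict(knob=((146,90),.046),tip=((531,291),.021),idx=((588,246),.024),pol=((306,347),.034)))):
    for n,(xy,z) in pts.items():
        W=ray(c,f(*xy),z); print(c,n,W.round(4),"loc own",local(fits[c],W).round(4),"both",local(fits["both"],W).round(4))
E
```

```text
top [0.5923 0.0161 0.3886] 0.82
scene [0.5937 0.021  0.3942] 0.5
both [0.5925 0.018  0.3918] 1.21
top knob [ 0.5897 -0.0852  0.052 ] loc own [-0.0408 -0.0927  0.052 ] both [-0.042  -0.0943  0.052 ]
top tip [0.5535 0.0627 0.021 ] loc own [-0.0183  0.0578  0.021 ] both [-0.019   0.0561  0.021 ]
top idx [0.5217 0.064  0.028 ] loc own [-0.0472  0.0711  0.028 ] both [-0.0479  0.0695  0.028 ]
top pol [0.634  0.0339 0.034 ] loc own [0.0453 0.0008 0.034 ] both [ 0.0444 -0.0011  0.034 ]
scene knob [ 0.5929 -0.0835  0.046 ] loc own [-0.0409 -0.0962  0.046 ] both [-0.0384 -0.094   0.046 ]
scene tip [0.5521 0.0649 0.021 ] loc own [-0.0215  0.0565  0.021 ] both [-0.0194  0.0587  0.021 ]
scene idx [0.5234 0.0662 0.024 ] loc own [-0.0475  0.0688  0.024 ] both [-0.0455  0.0709  0.024 ]
scene pol [0.6363 0.0371 0.034 ] loc own [ 0.0456 -0.0016  0.034 ] both [0.0478 0.0008 0.034 ]
```

```bash
cat >> h.py <<'E'
P=np.array([.5930,.0183,.391]); O=[np.pi,0,P[2]+np.pi/2]
def at(x,y,z): return world(P,[x,y,z])[0]
def st(s):
    o=get_obs(); f=o["contact_force"]; c,n=np.cos(P[2]),np.sin(P[2])
    print(s,"t%.1f"%o["t"],"loc",local(P,o["eef_pos"]).round(4),"Fclip",np.round([c*f[0]+n*f[1],-n*f[0]+c*f[1],f[2]],1),"open %.4f grip %.1f"%(o["opening"],o["grip_force"]))
E
python3 - <<'E'
from h import *
print(ik(at(-.04,-.095,.2),O))
grip(.07)
goto(at(-.04,-.095,.2),O); st("above")
movel(at(-.04,-.095,.028),rate=.12); st("down")
grip(.0,30); st("gripped")
for d in(.010,.020,.024):
    movel(at(-.04,-.095-d,.028),rate=.03); st(d)
hold(.3); st("hold")
E
```

```text
[-0.1614039   0.36492974  1.5319898   0.          1.24467312 -0.5524039 ]
above t4.2 loc [-0.0396 -0.0942  0.2001] Fclip [ 0.1  0.5 -0.2] open 0.0702 grip 0.0
down t5.8 loc [-0.0395 -0.0953  0.0287] Fclip [-0.3  0.   0.3] open 0.0702 grip 0.0
gripped t6.5 loc [-0.0399 -0.095   0.028 ] Fclip [ 0.4  0.3 -0.1] open 0.0253 grip 30.0
0.01 t7.0 loc [-0.0398 -0.1057  0.028 ] Fclip [ 0.2 -0.5 -1.5] open 0.0251 grip 30.0
0.02 t7.5 loc [-0.0399 -0.1131  0.0279] Fclip [2.4 7.4 1.1] open 0.0251 grip 30.0
0.024 t7.8 loc [-0.04   -0.1133  0.0277] Fclip [ 4.8 18.1  3.7] open 0.0254 grip 30.0
hold t8.1 loc [-0.04   -0.1133  0.0277] Fclip [ 4.6 17.8  3.2] open 0.0253 grip 30.0
```

The knob met its stop at about 18 mm, so it is fully out. I'll ease off, release it and check with a picture. Then I'll grip the handle.

Run:
```python
from h import *
import cv2
movel(at(-.04,-.095-.0183,.028),rate=.03); st("eased")
grip(.07); movel(at(-.04,-.1133,.16),rate=.15); st("up")
goto(at(-.018,0,.16),O)
grip(.05)
movel(at(-.018,0,.061),rate=.12); st("down")
grip(0,30); st("gripped")
im=camera("scene"); cv2.imwrite("pics/g.png",cv2.resize(im[170:260,280:390],None,fx=6,fy=6,interpolation=cv2.INTER_CUBIC))
```

```text
eased t8.4 loc [-0.0399 -0.1131  0.028 ] Fclip [ 2.   4.  -0.2] open 0.0254 grip 30.0
up t10.3 loc [-0.0406 -0.1129  0.159 ] Fclip [-0.4  0.4  0.2] open 0.0701 grip 0.0
down t12.3 loc [-0.0174 -0.0002  0.0617] Fclip [-0.6 -0.7  0.9] open 0.0498 grip 0.0
gripped t12.9 loc [-0.0175 -0.      0.0611] Fclip [2.3 0.8 0.3] open 0.0140 grip 30.0
```

View pics/g.png

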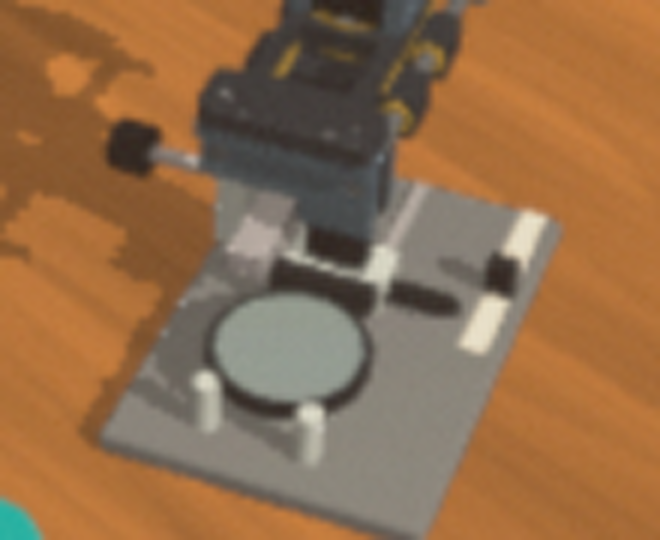

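The knob is out, at crop (135,147) and further from its bracket than before. The fingers hold the handle with a 14.0 mm opening. Next I pull the jaw about 27.5 mm.

Run:
```python
from h import *
import cv2
for x in(-.030,-.0452):
    movel(at(x,0,.061),rate=.04); st(x)
hold(.3); st("hold")
im=camera("scene"); a=cv2.resize(im[185:260,290:380],None,fx=8,fy=8,interpolation=cv2.INTER_CUBIC); cv2.imwrite("pics/p_s.png",cv2.convertScaleAbs(a,alpha=1.5,beta=15))
im=camera("top"); a=cv2.resize(im[188:290,250:355],None,fx=5.8,fy=5.8,interpolation=cv2.INTER_CUBIC); cv2.imwrite("pics/p_t.png",cv2.convertScaleAbs(a,alpha=1.5,beta=15))
```

```text
-0.03 t13.4 loc [-0.0285 -0.0001  0.0611] Fclip [ 5.4  0.9 -2.7] open 0.0137 grip 30.0
-0.0452 t14.0 loc [-0.0431 -0.0001  0.0611] Fclip [ 7.  -0.3 -3.6] open 0.0138 grip 30.0
hold t14.3 loc [-0.043  -0.0001  0.0611] Fclip [ 7.5  0.8 -4. ] open 0.0137 grip 30.0
```

View pics/p_s.png

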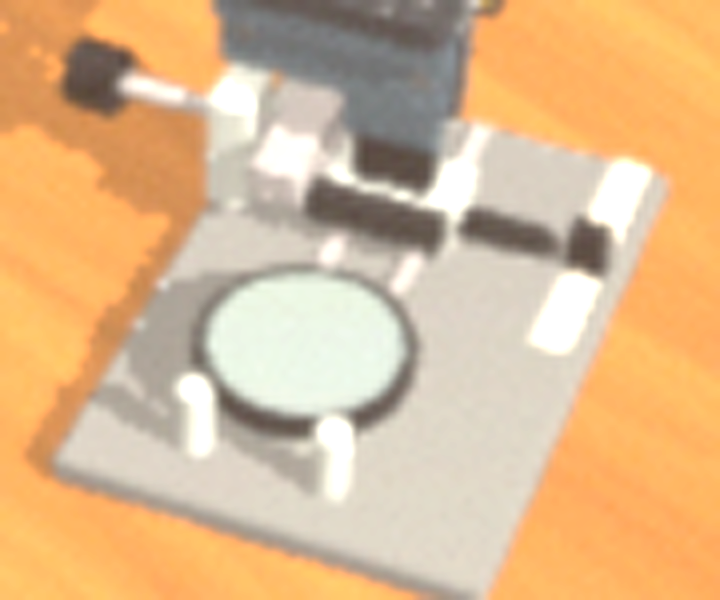

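View pics/p_t.png

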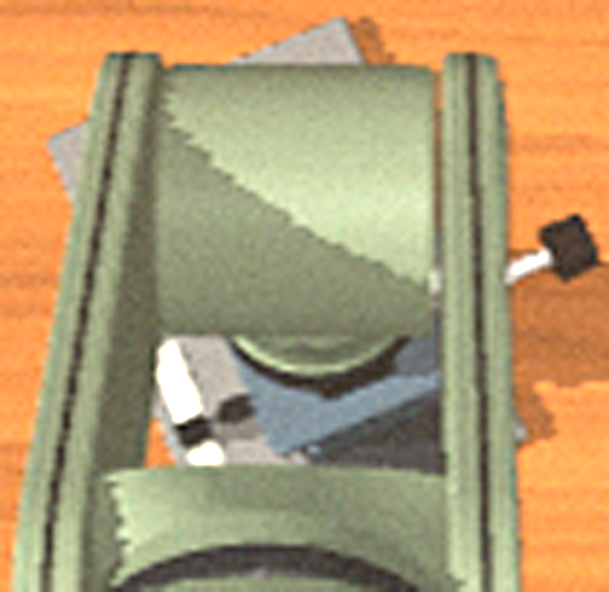

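Run:
```python
from h import *
for n,c,uv,z in(("tip","scene",cs(561,243),.021),("idx","scene",cs(588,246),.022),("tip","top",ct(219,413),.021),("idx","top",ct(194,431),.028)):
    print(n,c,local(P,ray(c,uv,z)).round(4))
for dx in(-.0465,-.0475,-.0485):
    print(dx,"scene tip->",((proj("scene",at(dx,.057,.021))-[289.5,184.5])*8).round(),"idx",((proj("scene",at(dx,.071,.021))-[289.5,184.5])*8).round())
```

```text
tip scene [-0.0469  0.061   0.021 ]
idx scene [-0.0481  0.0704  0.022 ]
tip top [-0.0446  0.0565  0.021 ]
idx top [-0.0485  0.0694  0.028 ]
-0.0465 scene tip-> [[550. 241.]] idx [[588. 252.]]
-0.0475 scene tip-> [[551. 239.]] idx [[589. 250.]]
-0.0485 scene tip-> [[552. 237.]] idx [[590. 248.]]
```

Both views and the travel so far agree that the pointer is about 2 mm short. I'll pull 2 mm more and hand in while holding.

Run:
```python
from h import *
movel(at(-.0474,0,.061),rate=.02); hold(.6); st("final")
im=camera("scene"); camera("top")
import cv2; a=cv2.resize(im[185:260,290:380],None,fx=8,fy=8,interpolation=cv2.INTER_CUBIC); cv2.imwrite("pics/f.png",cv2.convertScaleAbs(a,alpha=1.5,beta=15))
```

```text
final t15.2 loc [-0.045  -0.0001  0.0611] Fclip [ 7.4  1.7 -3.8] open 0.0139 grip 30.0
```

View pics/f.png

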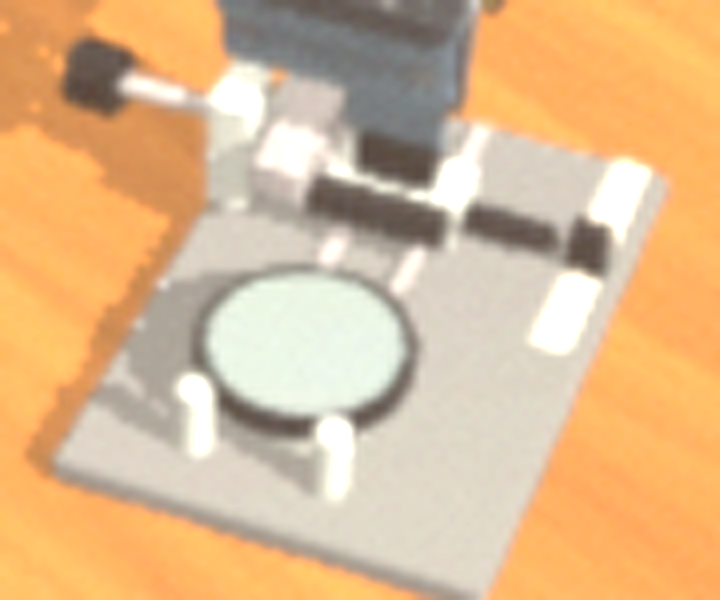

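The pointer tip at crop (556,238) lines up with the middle of the index block at (588,246) along the clip's y direction. The knob is out and the polarizer is still seated.

```bash
python3 -c "
from cell import *
print(finish_job())"
```

```text
the job is handed in; nothing more can be done
None
```

The job is handed in: the lock knob is fully out, and the gripper still holds the jaw by its handle at about 30 N, with the pointer opposite the index block's middle as near as the pictures show; the polarizer is still on its seat, and nothing touched the bystanders that I could tell.

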